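# Clear tube offcuts off the fixture plate

## Task

Clear the welding fixture plate: sweep the three short steel offcuts over its side edge into the empty scrap bin with your fingertips, only pushing them along, without picking up or pinching any of them. The divided bin on the other side holds good parts and gets no scrap. Leave the tall finished tube standing where it is on the plate.

Things in the scene. Friction and masses are not known exactly. Their poses are not given: they have to be found in the camera images.
- plate_top (a point): Centre of the top face of a dark steel fixture plate with rows of black holes (look only, flush), bolted to the bench. Plate 290 mm along its x, 280 mm along its y; its flat top is 50 mm above the bench. Axes: x and y along its sides, z up. Along its two x ends (near and far from the robot) runs a steel edge strip, 6 mm wide and 8 mm high; the two y sides have no strip and open onto the bins.
- scrap_bin: Empty yellow plastic bin without dividers, fixed, butted (2 mm gap) against one y side of the plate, left or right. Origin: centre of its underside, on the bench; axes parallel to the plate's. 290 mm along x, 130 mm along y, 48 mm high, so that its rim is 2 mm below the plate's top; walls and floor 4 mm thick. Its centre is 207 mm from the plate's centre along the plate's y.
- parts_bin: The other yellow plastic bin, same outer size, fixed, butted against the opposite y side of the plate; it has three dividers and is filled with good machined parts. Origin: centre of its underside; axes parallel to the plate's.
- round_center (a point): Centre (half-way up) of the round offcut: a short steel tube, 38 mm outer diameter, 32 mm bore, 25 mm high, standing loose on its cut end on the plate, about 65 g (45 to 90 g). z along its bore.
- square_center (a point): Centre (half-way up) of the square offcut: a short square steel tube, 36 by 36 mm, 3 mm wall, 24 mm high, standing loose on its cut end on the plate at some angle, about 80 g (55 to 110 g). x and y across its flats, z along its bore.
- bar_center (a point): Centre (half-way up) of the bar offcut: a solid steel block, 40 mm (x) by 26 mm (y) by 20 mm (z) high, lying loose on the plate at some angle, about 160 g (110 to 220 g).
- head_tube_center (a point): Centre (half-way up) of the tall finished tube: steel, 32 mm outer diameter, 55 mm high, standing loose on the plate near its far (+x) end, about 140 g; it stays there.

How it is judged:
At the end, for the whole second after the job is handed in: All three offcuts lie inside the scrap bin (each one's centre within its walls and at least 2 mm below its rim); the tall tube stands upright within 25 mm of where it was (x of round_center in the frame of scrap_bin between -0.141 and 0.141 m and y of round_center in the frame of scrap_bin between -0.061 and 0.061 m and z of each of round_center, square_center, bar_center in the frame of scrap_bin below 0.046 m and x of square_center in the frame of scrap_bin between -0.141 and 0.141 m and y of square_center in the frame of scrap_bin between -0.061 and 0.061 m and x of bar_center in the frame of scrap_bin between -0.141 and 0.141 m and y of bar_center in the frame of scrap_bin between -0.061 and 0.061 m and angle between head_tube_center's own z axis and vertical below 0.1 rad and distance of head_tube_center from where it was at the start of the episode below 0.025 m); the robot touches nothing.
It fails at once if an offcut is lifted (its centre more than 33 mm above the plate's top) (z of any of round_center, square_center, bar_center in the frame of plate_top above 0.033 m).
It fails at once if an offcut is pinched or pressed hard (over 30 N from the fingers) (contact force between the fingers and round_offcut above 30 N or contact force between the fingers and square_offcut above 30 N or contact force between the fingers and bar_offcut above 30 N).
It fails at once if the tall tube is knocked over or moved more than 25 mm (angle between head_tube_center's own z axis and vertical above 0.3 rad or distance of head_tube_center from where it was at the start of the episode above 0.025 m).
It also fails if it takes over 72 s, if anything falls off the work surface, if the arm or the gripper's body presses on something with over 40 N, if the wrist force passes 120 N, or if a joint passes its speed limit or range.

## Robot

A 6-joint arm with a two-finger parallel gripper is mounted at the origin on the work surface. World frame = base frame: x ahead of the robot, y to its left, z up, the work surface at z = 0. Lengths are in m, angles in rad, forces in N, time in s.
With the tool pointing down it reaches from about 0.425 to 0.95 m from the base axis. Payload 3.5 kg.
Tool frame: the origin (TCP) lies between the finger pads; the fingertips stand 17 mm ahead of it and the grasp point (between the pads) lies 2 mm behind it; z points along the fingers, y is the line along which they close (so a half turn about z gives the same grasp; the last joint's range is limited). The gripper opens to 85 mm and grips with 20 to 120 N. Pads are 22 mm wide; open, the fingers measure 114 mm over their backs; the gripper's body (76 mm by 85 mm) begins 54 mm behind the grasp point. The pads swing forward as they close: fully open they stand 13 mm farther back than shut.
Start: joints at [-1.36, 0.286, 1.577, -0, 1.279, -0.15], TCP at [0.238, -0.632, 0.248] pointing down, gripper open.
Joint ranges: [-2.77, 2.77], [-0.9, 2.22], [0.21, 2.48], [-1.53, 4.67], [0.24, 2.81], [-2.84, 2.84]. Speed limits (rad/s): [2.79, 2.79, 3.14, 3.14, 3.14, 3.14].

## Interface

Orientations are given as [roll, pitch, yaw] about the fixed x, y, z axes, in that order (R = Rz(yaw) Ry(pitch) Rx(roll)).
In Python, from station import observe, camera, close_job, cut_out, tip_of gives the robot as it stands. The module is installed in compiled form; this text tells all that it offers.
- The arm moves only by the tool move_arm, never from a script. Its arguments are lists of equal length, an entry for each row: "angular": the turn, a rotation vector about the tool's x, y, z in rad, a list of three; "xyz": the shift along the tool's x, y, z in m, a list of three; "hand": the gripper command: -1 is fully open, 1 is shut, values between are in proportion. A call has exactly 10 rows; each row shifts and turns the commanded pose from where the row before left it, along the tool's axes as they then stand; what a row does not reach is not made up. A row lasts 1/12 s, in which the tool goes at most 41.7 mm and 7.16 degrees, less where a joint would pass 70% of its speed; a pose out of reach is approached as far as the arm can. A call is refused whole if a number of a shift passes 0.0417 or a number of a turn 0.125, either way. A call with a gripper value outside its range is refused whole. The fingers move at their own pace and stop on an object; "force" is the grip in N (left out, the last holds). Time passes only in rows, so rows that do not move let the fingers close, or fill a call up. It gives the time, the measured TCP pose, the force, the opening and the grip force at its end, in the units of the state.
- observe(): the state, without advancing time (a new reading comes with each control period).
- camera(name): name is "side" or "top" or "wrist"; returns a dict with "frame" (480x640x3 uint8, blue, green, red), "mtx" (3x3 intrinsics, pixels), "rvec" (rotation vector, rad) and "tvec" (3), from world to camera coordinates, as OpenCV has them. Camera axes: x right, y down, z forward; pixel columns grow to the right and rows downward; lengths in m; the calibration is good to about 2 mm. A picture is of the moment at which its call begins. There is no depth.
- close_job(): hands the job in; it is judged then, once.
Trained networks look in a picture, given as the dict that the camera call returned (one of the last four; its "shot" number tells which), for a name from the list of things; names that differ only in an ending like _2 or _b are one class to them, and where a whole thing is asked for, a point or a joint stands for the part that bears it (a point fixed in the world has none). Each returns a list of dicts, best first, with "confidence" (0 to 1); they miss things now and then, are a little off and sometimes report something else, mostly with a low value. They report only what shows in the picture. A call takes as long as a camera call.
- cut_out(picture, target): "region" (480x640 bool, what is visible of it).
- tip_of(picture, target): "point" ([x, y, z] in m, in the coordinates of the camera as it stood for that picture, good to about 4 mm: a listed point, or the origin of a listed thing).
The state is a dict: "time": time; "joints": joint angles; "joint_velocities": joint speeds; "effort": joint torques, N m; "eef_pos": TCP position; "tool_rot": TCP orientation; "ft_force": force on the tool from outside, world axes, zero at the start; "moment": the same for the moment, N m; "width": finger opening in m; "grip_force": force on a finger pad.
Only numpy, scipy, OpenCV 4.12 (cv2) and the standard library are available. Lean on these libraries where they do the work, as an engineer would, in place of code of your own. Each camera call takes 0.05 s, during which the arm holds its last target. There are 200 camera calls.

## Working session

There is one attempt and no reset: what is moved stays moved. The work goes in short steps, Python scripts to look and compute and a tool call to move; the robot and the scene stay as the last step left them, time stands still between calls to the robot, and variables do not carry over. Pictures are saved under pics/ and viewed, at most 10 in all, crops included, and the job is handed in when it is done.

Besides the shell and the picture viewer there is one more tool, called after "Call:" as name(argument=value, ...) on one line, values as JSON. move_arm: Moves the arm, as the interface text tells. Its arguments: {"type":"object","properties":{"angular":{"type":"array","items":{"type":"array","items":{"type":"number"}}},"xyz":{"type":"array","items":{"type":"array","items":{"type":"number"}}},"hand":{"type":"array","items":{"type":"number"}},"force":{"type":"number"}},"required":["angular","xyz","hand"]}

```bash
mkdir -p pics
cat > h.py <<'E'
import numpy as np, cv2
from station import observe, camera, cut_out, tip_of
def world(pic,p):
    R=cv2.Rodrigues(np.array(pic["rvec"],float))[0]
    return R.T@(np.array(p,float)-np.array(pic["tvec"],float).ravel())
def pix(pic,p):
    return cv2.projectPoints(np.array([p],float),np.array(pic["rvec"],float),np.array(pic["tvec"],float),np.array(pic["mtx"],float),None)[0].ravel()
def onplane(pic,uv,z):
    R=cv2.Rodrigues(np.array(pic["rvec"],float))[0];c=-R.T@np.array(pic["tvec"],float).ravel()
    d=R.T@np.linalg.inv(pic["mtx"])@np.array([uv[0],uv[1],1.]);return c+d*(z-c[2])/d[2]
N=["plate_top","scrap_bin","parts_bin","round_center","square_center","bar_center","head_tube_center"]
E
python3 - <<'E'
from h import *
s=observe();print(s["time"],s["eef_pos"],s["tool_rot"],s["ft_force"])
for c in ["top","side"]:
    p=camera(c);cv2.imwrite(f"pics/{c}0.png",p["frame"])
    for n in N:
        for r in tip_of(p,n)[:2]: print(c,n,round(r["confidence"],2),world(p,r["point"]).round(4),pix(p,world(p,r["point"])).round())
E
```

```text
0.0 [ 0.23817958 -0.63091611  0.24690897] [-3.13921321e+00 -3.80777335e-04  3.60784235e-01] [ 0.23343715  1.16998413 -0.39661139]
top plate_top 0.67 [ 0.5511 -0.0378  0.0538] [356. 273.]
top scrap_bin 0.74 [ 0.5635 -0.2431 -0.0021] [467. 269.]
top parts_bin 0.75 [0.5372 0.1704 0.0027] [239. 283.]
top round_center 0.66 [ 0.6    -0.0656  0.067 ] [372. 244.]
top square_center 0.54 [ 0.4761 -0.0887  0.0674] [387. 317.]
top bar_center 0.86 [ 0.5347 -0.0115  0.0591] [341. 283.]
top head_tube_center 0.65 [ 0.6745 -0.0948  0.0783] [390. 200.]
side plate_top 0.96 [ 0.5497 -0.0364  0.0482] [366. 239.]
side plate_top 0.2 [ 0.4747 -0.0928  0.0574] [417. 224.]
side scrap_bin 0.85 [ 0.5652 -0.2431 -0.0023] [383. 197.]
side parts_bin 0.59 [ 0.5337  0.1674 -0.0012] [339. 354.]
side round_center 0.86 [ 0.6021 -0.062   0.0586] [341. 220.]
side round_center 0.37 [ 0.5379 -0.0146  0.0587] [370. 244.]
side square_center 0.63 [ 0.4766 -0.0935  0.0594] [416. 222.]
side bar_center 0.66 [ 0.5351 -0.0121  0.0569] [371. 246.]
side head_tube_center 0.86 [ 0.6684 -0.0954  0.0789] [311. 194.]
```

View pics/top0.png

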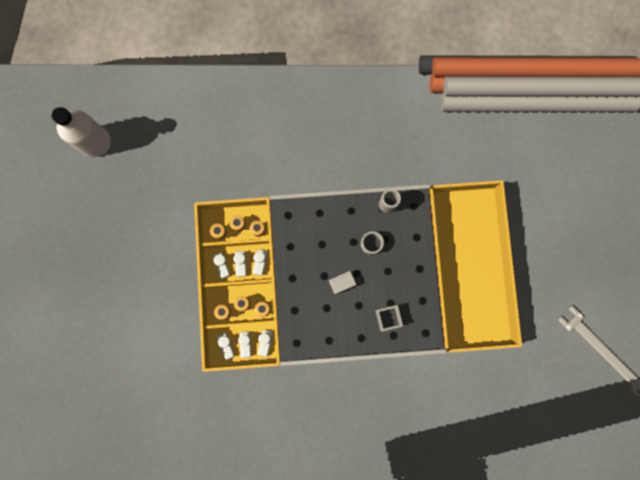

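View pics/side0.png

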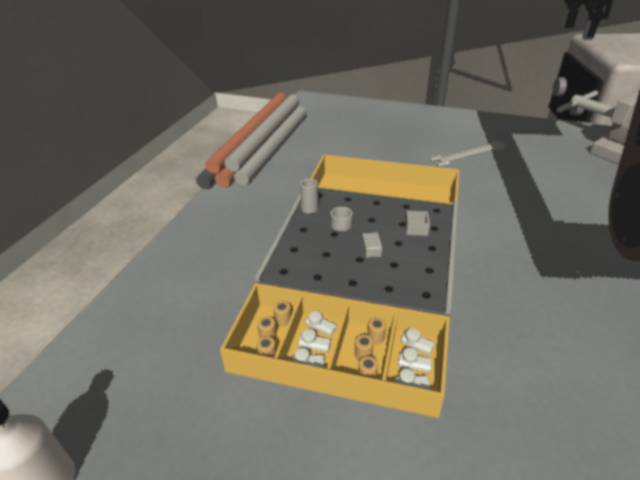

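The scrap bin is on the right in the top view (478,268), at world −y. The parts bin is on the left (238,285). The offcuts are square (389,318), bar (342,282) and round (372,242), and the tall tube is at (390,200). The network points match these, with heights of 0.057–0.067 against the expected 0.060–0.0625. Plate yaw is about 0.07.

I'll use the two fingers, part-closed, as a rake. Tool x will lie along plate y and tool y along plate x.

Call:
move_arm(angular=[[0,0,-0.124],[0,0,-0.124],[0,0,-0.124],[0,0,-0.124],[0,0,-0.124],[0,0,-0.124],[0,0,-0.124],[0,0,-0.124],[0,0,-0.124],[0,0,-0.124]], xyz=[[0,0,0],[0,0,0],[0,0,0],[0,0,0],[0,0,0],[0,0,0],[0,0,0],[0,0,0],[0,0,0],[0,0,0]], hand=[0.58,0.58,0.58,0.58,0.58,0.58,0.58,0.58,0.58,0.58], force=20)

```text
time: 1.63
eef_pos: [0.2383, -0.6315, 0.2484]
tool_rot: [-3.142, 0.0, 1.607]
ft_force: [-0.6, -0.5, -0.4]
width: 0.0182
grip_force: 0.0
```

```bash
cat >> h.py <<'E'
PC=np.array([.5505,-.037]);YAW=.07
def plate(p):
    c,s=np.cos(YAW),np.sin(YAW);d=np.array(p[:2])-PC
    return np.array([c*d[0]+s*d[1],-s*d[0]+c*d[1]])
def st():
    s=observe();r=s["tool_rot"];print("t",round(s["time"],2),"plateTCP",plate(s["eef_pos"]).round(4),"z",round(s["eef_pos"][2],4),"rot",np.round(r,3),"ft",np.round(s["ft_force"],1),"w",round(s["width"],4))
    return s
E
python3 - <<'E'
from h import *
st()
for n,p in dict(round=(.601,-.064),square=(.4763,-.091),bar=(.535,-.012),tall=(.671,-.095)).items(): print(n,plate(p).round(4))
E
```

```text
t 1.63 plateTCP [-0.353  -0.5712] z 0.2484 rot [-3.142  0.     1.607] ft [-0.6 -0.5 -0.4] w 0.0182
round [ 0.0485 -0.0305]
square [-0.0778 -0.0487]
bar [-0.0137  0.026 ]
tall [ 0.1161 -0.0663]
```

Call:
move_arm(angular=[[0,0,-0.034],[0,0,0],[0,0,0],[0,0,0],[0,0,0],[0,0,0],[0,0,0],[0,0,0],[0,0,0],[0,0,0]], xyz=[[0,0,0],[0.036,0.0173,0],[0.036,0.0173,0],[0.036,0.0173,0],[0.036,0.0173,0],[0.036,0.0173,0],[0.036,0.0173,0],[0.036,0.0173,0],[0.036,0.0173,0],[0.036,0.0173,0]], hand=[0.58,0.58,0.58,0.58,0.58,0.58,0.58,0.58,0.58,0.58])

```text
time: 2.47
eef_pos: [0.3733, -0.2964, 0.2486]
tool_rot: [3.141, 0.001, 1.634]
ft_force: [1.3, -0.5, 0.3]
width: 0.0178
grip_force: 0.0
```

Call:
move_arm(angular=[[0,0,0],[0,0,0],[0,0,0],[0,0,0],[0,0,0],[0,0,0],[0,0,0],[0,0,0],[0,0,0],[0,0,0]], xyz=[[0.0357,0.017,0],[0.0357,0.017,0],[0.0357,0.017,0],[0.0357,0.017,0],[0.0357,0.017,0],[0.0357,0.017,0],[0.0357,0.017,0],[0,0,0.025],[0,0,0.025],[0,0,0.025]], hand=[0.58,0.58,0.58,0.58,0.58,0.58,0.58,0.58,0.58,0.58])

```text
time: 3.3
eef_pos: [0.4764, -0.0401, 0.1733]
tool_rot: [3.139, 0.001, 1.638]
ft_force: [0.9, 0.5, -1.1]
width: 0.0176
grip_force: 0.0
```

Run:
```python
from h import *
s=st();p=camera("wrist");cv2.imwrite("pics/w1.png",p["frame"])
for n in N[3:]:
    for r in tip_of(p,n)[:2]: w=world(p,r["point"]);print(n,round(r["confidence"],2),w.round(4),plate(w).round(4),pix(p,w).round())
e=s["eef_pos"];print(pix(p,[e[0],e[1],e[2]-.017]),pix(p,[e[0],e[1],.05]))
```

```text
t 3.3 plateTCP [-0.0741  0.0021] z 0.1733 rot [3.139e+00 1.000e-03 1.638e+00] ft [ 0.9  0.5 -1.1] w 0.0176
round_center 0.78 [ 0.5965 -0.064   0.0632] [ 0.044  -0.0302] [512. 292.]
square_center 0.7 [ 0.4742 -0.0926  0.0627] [-0.08   -0.0501] [308. 321.]
bar_center 0.76 [ 0.5323 -0.0101  0.0571] [-0.0163  0.0281] [417. 196.]
head_tube_center 0.7 [ 0.6654 -0.09    0.074 ] [ 0.1109 -0.0609] [623. 345.]
[318.96642283 320.39121521] [316.9960222  235.39836516]
```

View pics/w1.png

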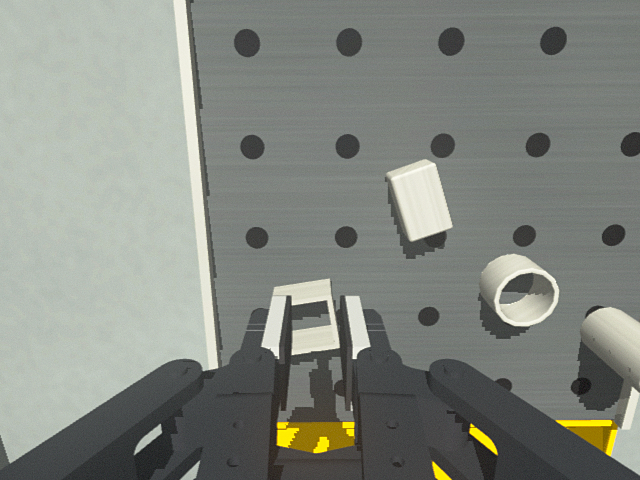

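Wrist view: the fingertips are at (275,300) and (355,300), with the square between and beyond them at (305,315). The bar is at (420,200), the round at (518,290), and the tall tube is clear at the right. Next I shift 5 mm and lower behind the square.

Call:
move_arm(angular=[[0,0,0],[0,0,0],[0,0,0],[0,0,0],[0,0,0],[0,0,0],[0,0,0],[0,0,0],[0,0,0],[0,0,0]], xyz=[[0,-0.005,0.02],[0,0,0.02],[0,0,0.02],[0,0,0.014],[0,0,0.007],[0,0,0.005],[0,0,0.004],[0,0,0.003],[0,0,0.002],[0,0,0]], hand=[0.58,0.58,0.58,0.58,0.58,0.58,0.58,0.58,0.58,0.58])

```text
time: 4.38
eef_pos: [0.471, -0.0416, 0.0786]
tool_rot: [3.141, 0.0, 1.635]
ft_force: [-0.0, 0.4, -0.1]
width: 0.0177
grip_force: 0.0
```

Run:
```python
from h import *
st();p=camera("side");e=observe()["eef_pos"];a=pix(p,[e[0],e[1],.055]).astype(int)
print(a,pix(p,[e[0],e[1],e[2]-.017]),pix(p,[e[0],e[1],.05]))
f=p["frame"][a[1]-70:a[1]+50,a[0]-90:a[0]+70];cv2.imwrite("pics/s1.png",cv2.resize(f,None,fx=5,fy=5))
```

```text
t 4.38 plateTCP [-0.0796  0.0009] z 0.0786 rot [3.141 0.    1.635] ft [-0.   0.4 -0.1] w 0.0177
[413 243] [413.81570814 239.88312558] [413.06439115 245.42267675]
```

View pics/s1.png

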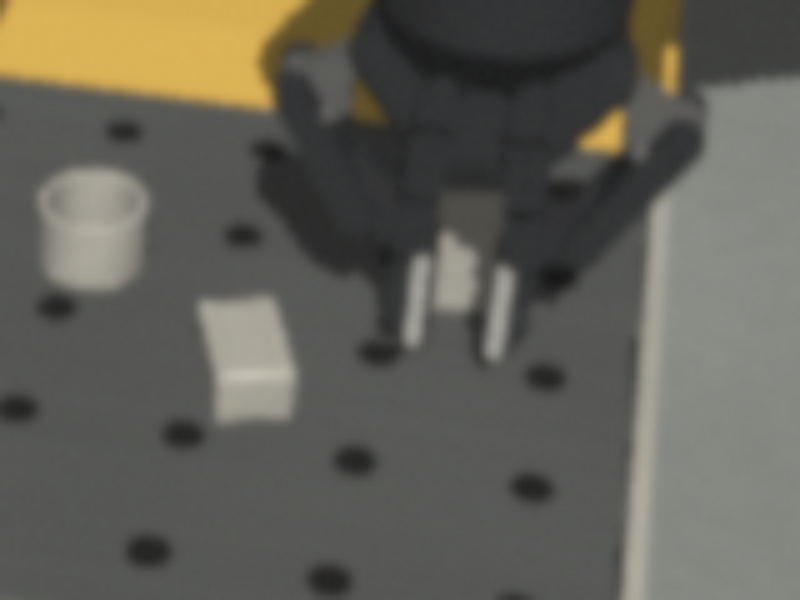

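Call:
move_arm(angular=[[0,0,0],[0,0,0],[0,0,0],[0,0,0],[0,0,0],[0,0,0],[0,0,0],[0,0,0],[0,0,0],[0,0,0]], xyz=[[0,0,0.0015],[0,0,0.0015],[-0.004,0,0],[-0.004,0,0],[-0.004,0,0],[-0.004,0,0],[-0.004,0,0],[-0.004,0,0],[-0.005,0,0],[-0.006,0,0]], hand=[0.58,0.58,0.58,0.58,0.58,0.58,0.58,0.58,0.58,0.58])

```text
time: 5.27
eef_pos: [0.473, -0.0768, 0.0754]
tool_rot: [-3.142, -0.0, 1.635]
ft_force: [-0.5, 0.6, 1.0]
width: 0.018
grip_force: 0.4
```

Call:
move_arm(angular=[[0,0,0],[0,0,0],[0,0,0],[0,0,0],[0,0,0],[0,0,0],[0,0,0],[0,0,0],[0,0,0],[0,0,0]], xyz=[[-0.006,0,0],[-0.007,0,0],[-0.007,0,0],[-0.008,0,0],[-0.008,0,0],[-0.008,0,0],[-0.007,0,0],[-0.006,0,0],[-0.004,0,0],[-0.002,0,0]], hand=[0.58,0.58,0.58,0.58,0.58,0.58,0.58,0.58,0.58,0.58])

```text
time: 6.1
eef_pos: [0.4771, -0.14, 0.0753]
tool_rot: [3.142, 0.0, 1.634]
ft_force: [-0.3, 0.3, 0.9]
width: 0.0177
grip_force: 0.5
```

Run:
```python
from h import *
st()
for c in ["top","side","wrist"]:
    p=camera(c)
    for r in tip_of(p,"square_center")[:1]: w=world(p,r["point"]);print(c,round(r["confidence"],2),w.round(4),plate(w).round(4),pix(p,w).round())
cv2.imwrite("pics/w2.png",p["frame"])
```

```text
t 6.1 plateTCP [-0.0805 -0.0977] z 0.0753 rot [3.142 0.    1.634] ft [-0.3  0.3  0.9] w 0.0177
side 0.55 [ 0.4784 -0.1727  0.0587] [-0.0815 -0.1303] [422. 198.]
wrist 0.65 [ 0.4711 -0.1681  0.0613] [-0.0884 -0.1252] [299. 390.]
```

View pics/w2.png

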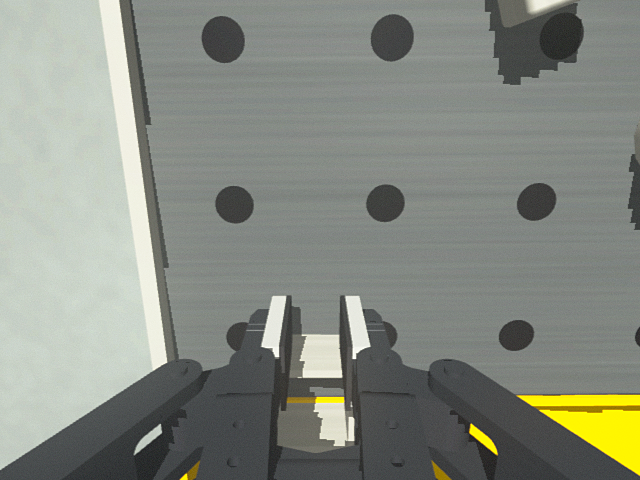

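The square, seen between the fingers at about (315,365), is sliding squarely at plate y ≈ −0.128. Now I push it over the edge.

Call:
move_arm(angular=[[0,0,0],[0,0,0],[0,0,0],[0,0,0],[0,0,0],[0,0,0],[0,0,0],[0,0,0],[0,0,0],[0,0,0]], xyz=[[-0.003,0,0],[-0.005,0,0],[-0.006,0,0],[-0.007,0,0],[-0.007,0,0],[-0.007,0,0],[-0.007,0,0],[-0.007,0,0],[-0.005,0,0],[0,0,0]], hand=[0.58,0.58,0.58,0.58,0.58,0.58,0.58,0.58,0.58,0.58])

```text
time: 7.23
eef_pos: [0.4807, -0.1945, 0.0754]
tool_rot: [3.141, 0.001, 1.634]
ft_force: [-0.1, 0.3, 0.6]
width: 0.0179
grip_force: 0.0
```

Run:
```python
from h import *
st()
for c in ["top","side","wrist"]:
    p=camera(c)
    for n in N[3:]:
      for r in tip_of(p,n)[:1]: w=world(p,r["point"]);print(c,n,round(r["confidence"],2),w.round(4),plate(w).round(4))
```

```text
t 7.23 plateTCP [-0.0807 -0.1522] z 0.0754 rot [3.141e+00 1.000e-03 1.634e+00] ft [-0.1  0.3  0.6] w 0.0179
top round_center 0.51 [ 0.5977 -0.0628  0.0672] [ 0.0453 -0.0291]
top bar_center 0.66 [ 0.5395 -0.0087  0.061 ] [-0.009  0.029]
top head_tube_center 0.83 [ 0.6733 -0.0977  0.0789] [ 0.1183 -0.0691]
side round_center 0.62 [ 0.6016 -0.0625  0.0613] [ 0.0491 -0.029 ]
side square_center 0.39 [ 0.4823 -0.206   0.0194] [-0.0799 -0.1638]
side bar_center 0.58 [ 5.672e-01 -2.469e-01 -3.000e-04] [ 0.002  -0.2106]
side head_tube_center 0.83 [ 0.6688 -0.0943  0.08  ] [ 0.114  -0.0654]
wrist square_center 0.92 [ 0.4779 -0.2044  0.0248] [-0.0841 -0.1619]
```

The square is in the bin (z ≈ 0.02). Next I lift and go behind the round offcut.

Call:
move_arm(angular=[[0,0,0],[0,0,0],[0,0,0],[0,0,0],[0,0,0],[0,0,0],[0,0,0],[0,0,0],[0,0,0],[0,0,0]], xyz=[[0,0,-0.03],[0,0,-0.03],[0.0273,0.0213,0],[0.0273,0.0213,0],[0.0273,0.0213,0],[0.0273,0.0213,0],[0.0273,0.0213,0],[0.0273,0.0213,0],[0,0,0],[0,0,0]], hand=[0.58,0.58,0.58,0.58,0.58,0.58,0.58,0.58,0.58,0.58])

```text
time: 8.82
eef_pos: [0.5981, -0.0201, 0.1352]
tool_rot: [-3.141, 0.0, 1.638]
ft_force: [-0.2, -0.4, 0.3]
width: 0.0183
grip_force: 0.0
```

Run:
```python
from h import *
st()
p=camera("wrist")
for n in N[3:]:
      for r in tip_of(p,n)[:1]: w=world(p,r["point"]);print(n,round(r["confidence"],2),w.round(4),plate(w).round(4))
```

```text
t 8.82 plateTCP [0.0486 0.0135] z 0.1352 rot [-3.141  0.     1.638] ft [-0.2 -0.4  0.3] w 0.0183
round_center 0.67 [ 0.5978 -0.0639  0.0601] [ 0.0453 -0.0301]
bar_center 0.57 [ 0.5327 -0.0093  0.0547] [-0.0158  0.0288]
```

Call:
move_arm(angular=[[0,0,0],[0,0,0],[0,0,0],[0,0,0],[0,0,0],[0,0,0],[0,0,0],[0,0,0],[0,0,0],[0,0,0]], xyz=[[0,-0.0015,0.02],[0,0,0.02],[0,0,0.012],[0,0,0.006],[0,0,0.002],[-0.004,0,0],[-0.004,0,0],[-0.004,0,0],[-0.004,0,0],[-0.004,0,0]], hand=[0.58,0.58,0.58,0.58,0.58,0.58,0.58,0.58,0.58,0.58])

```text
time: 9.9
eef_pos: [0.5981, -0.0421, 0.0764]
tool_rot: [3.14, 0.0, 1.634]
ft_force: [0.0, 1.6, 0.5]
width: 0.0178
grip_force: 0.5
```

Call:
move_arm(angular=[[0,0,0],[0,0,0],[0,0,0],[0,0,0],[0,0,0],[0,0,0],[0,0,0],[0,0,0],[0,0,0],[0,0,0]], xyz=[[-0.005,0,0],[-0.006,0,0],[-0.007,0,0],[-0.007,0,0],[-0.007,0,0],[-0.007,0,0],[-0.007,0,0],[-0.006,0,0],[-0.004,0,0],[-0.002,0,0]], hand=[0.58,0.58,0.58,0.58,0.58,0.58,0.58,0.58,0.58,0.58])

```text
time: 10.73
eef_pos: [0.601, -0.1003, 0.0753]
tool_rot: [-3.142, 0.0, 1.634]
ft_force: [-0.6, 0.8, 1.5]
width: 0.0178
grip_force: 0.8
```

Run:
```python
from h import *
st()
for c in ["side","wrist"]:
    p=camera(c)
    for n in N[3:]:
      for r in tip_of(p,n)[:1]: w=world(p,r["point"]);print(c,n,round(r["confidence"],2),w.round(4),plate(w).round(4))
```

```text
t 10.73 plateTCP [ 0.046  -0.0667] z 0.0753 rot [-3.142  0.     1.634] ft [-0.6  0.8  1.5] w 0.0178
side round_center 0.69 [ 0.6054 -0.1271  0.0605] [ 0.0485 -0.0938]
side bar_center 0.82 [ 0.5377 -0.0151  0.0565] [-0.0112  0.0227]
side head_tube_center 0.73 [ 0.671  -0.0989  0.0761] [ 0.1159 -0.0702]
wrist round_center 0.96 [ 0.5977 -0.1293  0.0646] [ 0.0407 -0.0954]
wrist bar_center 0.63 [ 0.5306 -0.0105  0.0553] [-0.018   0.0278]
wrist head_tube_center 0.66 [ 0.6681 -0.0907  0.0717] [ 0.1135 -0.0618]
```

The round is nested and sliding straight, and the tall tube hasn't moved. I'll push on by 85 mm.

Call:
move_arm(angular=[[0,0,0],[0,0,0],[0,0,0],[0,0,0],[0,0,0],[0,0,0],[0,0,0],[0,0,0],[0,0,0],[0,0,0]], xyz=[[-0.003,0,0],[-0.005,0,0],[-0.006,0,0],[-0.007,0,0],[-0.007,0,0],[-0.007,0,0],[-0.007,0,0],[-0.007,0,0],[-0.007,0,0],[-0.007,0,0]], hand=[0.58,0.58,0.58,0.58,0.58,0.58,0.58,0.58,0.58,0.58])

```text
time: 12.07
eef_pos: [0.6052, -0.1634, 0.0754]
tool_rot: [3.141, 0.001, 1.635]
ft_force: [-0.6, -0.8, -0.1]
width: 0.0184
grip_force: 0.0
```

Call:
move_arm(angular=[[0,0,0],[0,0,0],[0,0,0],[0,0,0],[0,0,0],[0,0,0],[0,0,0],[0,0,0],[0,0,0],[0,0,0]], xyz=[[-0.007,0,0],[-0.007,0,0],[-0.005,0,0],[-0.003,0,0],[0,0,0],[0,0,0],[0,0,0],[0,0,-0.02],[0,0,-0.02],[0,0,-0.02]], hand=[0.58,0.58,0.58,0.58,0.58,0.58,0.58,0.58,0.58,0.58])

```text
time: 12.9
eef_pos: [0.606, -0.1837, 0.1354]
tool_rot: [-3.14, -0.001, 1.635]
ft_force: [1.0, -0.3, -0.4]
width: 0.0177
grip_force: 0.0
```

Run:
```python
from h import *
st()
for c in ["side","wrist","top"]:
    p=camera(c)
    for n in N[3:]:
      for r in tip_of(p,n)[:1]: w=world(p,r["point"]);print(c,n,round(r["confidence"],2),w.round(4),plate(w).round(4))
```

```text
t 12.9 plateTCP [ 0.0452 -0.1502] z 0.1354 rot [-3.140e+00 -1.000e-03  1.635e+00] ft [ 1.  -0.3 -0.4] w 0.0177
side round_center 0.58 [ 0.6026 -0.1953  0.0221] [ 0.0409 -0.1616]
side square_center 0.55 [ 0.481  -0.2064  0.0173] [-0.0812 -0.1641]
side bar_center 0.62 [ 0.535  -0.0165  0.0565] [-0.014   0.0216]
side head_tube_center 0.67 [ 0.6689 -0.0924  0.0766] [ 0.1142 -0.0636]
wrist round_center 0.96 [ 0.5974 -0.1995  0.022 ] [ 0.0354 -0.1654]
wrist square_center 0.91 [ 0.4793 -0.2083  0.0236] [-0.083  -0.1659]
wrist head_tube_center 0.71 [ 0.6671 -0.0887  0.0749] [ 0.1127 -0.0597]
top square_center 0.61 [ 0.5394 -0.0148  0.0621] [-0.0095  0.023 ]
top bar_center 0.67 [ 0.5393 -0.0142  0.062 ] [-0.0096  0.0236]
top head_tube_center 0.83 [ 0.6747 -0.0972  0.0797] [ 0.1197 -0.0687]
```

The round and square are both in the bin. Now I go behind the bar with a narrower gap (8 mm).

Call:
move_arm(angular=[[0,0,0],[0,0,0],[0,0,0],[0,0,0],[0,0,0],[0,0,0],[0,0,0],[0,0,0],[0,0,0],[0,0,0]], xyz=[[0.037,-0.0097,0],[0.037,-0.0097,0],[0.037,-0.0097,0],[0.037,-0.0097,0],[0.037,-0.0097,0],[0.037,-0.0097,0],[0,0,0],[0,0,0],[0,0,0],[0,0,0]], hand=[0.8,0.8,0.8,0.8,0.8,0.8,0.8,0.8,0.8,0.8])

```text
time: 14.48
eef_pos: [0.5349, 0.0324, 0.1357]
tool_rot: [3.141, 0.001, 1.634]
ft_force: [0.7, -0.2, 0.4]
width: 0.0089
grip_force: 0.0
```

Run:
```python
from h import *
st()
p=camera("wrist");cv2.imwrite("pics/w3.png",p["frame"])
for r in tip_of(p,"bar_center")[:1]: w=world(p,r["point"]);print(round(r["confidence"],2),w.round(4),plate(w).round(4),pix(p,w).round())
r=cut_out(p,"bar_center")[0]["region"]
g=np.array([plate(onplane(p,uv,.07)) for uv in np.argwhere(r)[::10,::-1]]);print(g.min(0),g.max(0))
```

```text
t 14.48 plateTCP [-0.0107  0.0703] z 0.1357 rot [3.141e+00 1.000e-03 1.634e+00] ft [ 0.7 -0.2  0.4] w 0.0089
0.73 [ 0.5323 -0.0109  0.0555] [-0.0164  0.0273] [308. 334.]
[-0.01839411  0.00654145] [-0.00623505  0.05706914]
```

View pics/w3.png

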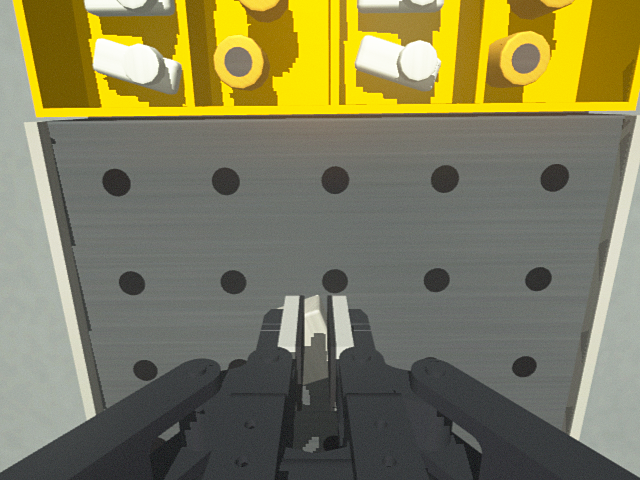

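Wrist view: the bar's rear shows in the gap at (315,300), so it is lined up. I'll back off 8 mm more, shift 3 mm, lower and push.

Call:
move_arm(angular=[[0,0,0],[0,0,0],[0,0,0],[0,0,0],[0,0,0],[0,0,0],[0,0,0],[0,0,0],[0,0,0],[0,0,0]], xyz=[[0.008,-0.003,0],[0,0,0.02],[0,0,0.02],[0,0,0.012],[0,0,0.006],[0,0,0.003],[-0.004,0,0],[-0.004,0,0],[-0.004,0,0],[-0.004,0,0]], hand=[0.8,0.8,0.8,0.8,0.8,0.8,0.8,0.8,0.8,0.8])

```text
time: 15.47
eef_pos: [0.5325, 0.0247, 0.0754]
tool_rot: [3.14, 0.0, 1.635]
ft_force: [0.2, 0.6, 0.5]
width: 0.0089
grip_force: 0.0
```

Call:
move_arm(angular=[[0,0,0],[0,0,0],[0,0,0],[0,0,0],[0,0,0],[0,0,0],[0,0,0],[0,0,0],[0,0,0],[0,0,0]], xyz=[[-0.004,0,0],[-0.004,0,0],[-0.004,0,0],[-0.005,0,0],[-0.006,0,0],[-0.007,0,0],[-0.007,0,0],[-0.006,0,0],[-0.004,0,0],[-0.002,0,0]], hand=[0.8,0.8,0.8,0.8,0.8,0.8,0.8,0.8,0.8,0.8])

```text
time: 16.3
eef_pos: [0.5347, -0.0243, 0.0742]
tool_rot: [-3.141, -0.0, 1.634]
ft_force: [-0.1, 2.1, 2.9]
width: 0.0086
grip_force: 1.3
```

Run:
```python
from h import *
st()
for c in ["wrist","top","side"]:
    p=camera(c)
    for r in tip_of(p,"bar_center")[:1]: w=world(p,r["point"]);print(round(r["confidence"],2),w.round(4),plate(w).round(4),pix(p,w).round())
e=observe()["eef_pos"];a=pix(p,[e[0],e[1]-.02,.055]).astype(int);print(a)
f=p["frame"][a[1]-70:a[1]+50,a[0]-90:a[0]+70];cv2.imwrite("pics/s2.png",cv2.resize(f,None,fx=5,fy=5))
```

```text
t 16.3 plateTCP [-0.0149  0.0138] z 0.0742 rot [-3.141 -0.     1.634] ft [-0.1  2.1  2.9] w 0.0086
0.62 [ 0.5256 -0.0527  0.0559] [-0.026  -0.0139] [291. 381.]
0.57 [ 0.5316 -0.0563  0.0573] [-0.0202 -0.018 ] [380. 230.]
[375 235]
```

View pics/s2.png

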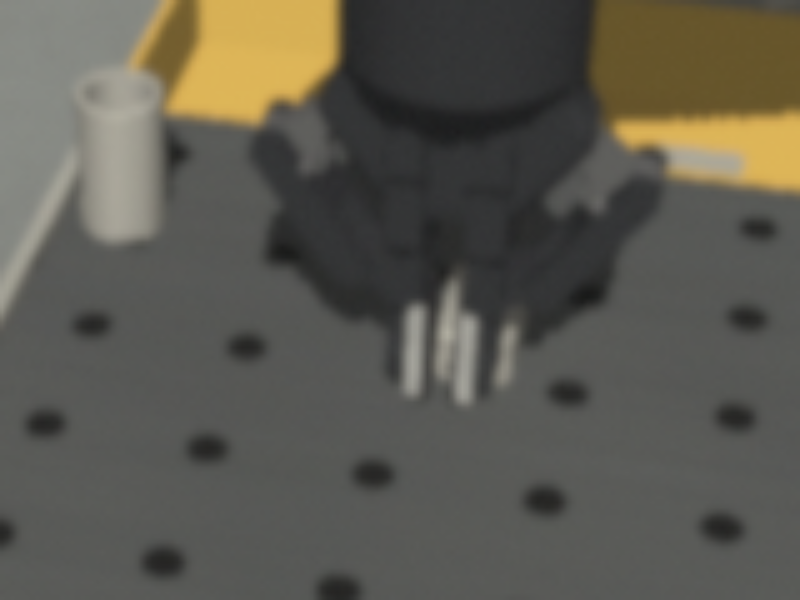

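The bar shows on both sides of the right finger, at crop (445,330) and (510,350), so it sits about 7 mm toward −x of the rake centre. I'll back off, recentre and continue.

Call:
move_arm(angular=[[0,0,0],[0,0,0],[0,0,0],[0,0,0],[0,0,0],[0,0,0],[0,0,0],[0,0,0],[0,0,0],[0,0,0]], xyz=[[0.008,0,0],[0,-0.007,0],[0,0,0],[-0.004,0,0],[-0.004,0,0],[-0.004,0,0],[-0.005,0,0],[-0.006,0,0],[-0.005,0,0],[-0.003,0,0]], hand=[0.8,0.8,0.8,0.8,0.8,0.8,0.8,0.8,0.8,0.8])

```text
time: 17.43
eef_pos: [0.5295, -0.0479, 0.0744]
tool_rot: [3.141, -0.0, 1.634]
ft_force: [-0.8, 1.9, 1.6]
width: 0.0088
grip_force: 0.8
```

Run:
```python
from h import *
st()
for c in ["wrist","top","side"]:
    p=camera(c)
    for r in tip_of(p,"bar_center")[:1]: w=world(p,r["point"]);print(c,round(r["confidence"],2),w.round(4),plate(w).round(4),pix(p,w).round())
```

```text
t 17.43 plateTCP [-0.0217 -0.0094] z 0.0744 rot [ 3.141 -0.     1.634] ft [-0.8  1.9  1.6] w 0.0088
wrist 0.69 [ 0.5265 -0.077   0.0556] [-0.0267 -0.0382] [307. 383.]
side 0.67 [ 0.534  -0.0833  0.0573] [-0.0197 -0.0451] [382. 221.]
```

Call:
move_arm(angular=[[0,0,0],[0,0,0],[0,0,0],[0,0,0],[0,0,0],[0,0,0],[0,0,0],[0,0,0],[0,0,0],[0,0,0]], xyz=[[-0.004,0,0],[-0.006,0,0],[-0.007,0,0],[-0.007,0,0],[-0.007,0,0],[-0.007,0,0],[-0.007,0,0],[-0.007,0,0],[-0.005,0,0],[-0.003,0,0]], hand=[0.8,0.8,0.8,0.8,0.8,0.8,0.8,0.8,0.8,0.8])

```text
time: 18.57
eef_pos: [0.5332, -0.1078, 0.0744]
tool_rot: [3.141, 0.0, 1.634]
ft_force: [-0.0, 0.8, -0.9]
width: 0.0088
grip_force: 0.4
```

Run:
```python
from h import *
st()
for c in ["wrist","side"]:
    p=camera(c)
    for r in tip_of(p,"bar_center")[:1]: w=world(p,r["point"]);print(c,round(r["confidence"],2),w.round(4),plate(w).round(4),pix(p,w).round())
```

```text
t 18.57 plateTCP [-0.0222 -0.0694] z 0.0744 rot [3.141 0.    1.634] ft [-0.   0.8 -0.9] w 0.0088
wrist 0.87 [ 0.5319 -0.1357  0.0567] [-0.0254 -0.0971] [311. 382.]
side 0.61 [ 0.5374 -0.1392  0.0567] [-0.0202 -0.101 ] [387. 203.]
```

The bar is moving straight and centred. I'll push on by 86 mm, then lift.

Call:
move_arm(angular=[[0,0,0],[0,0,0],[0,0,0],[0,0,0],[0,0,0],[0,0,0],[0,0,0],[0,0,0],[0,0,0],[0,0,0]], xyz=[[-0.004,0,0],[-0.006,0,0],[-0.007,0,0],[-0.007,0,0],[-0.007,0,0],[-0.007,0,0],[-0.007,0,0],[-0.007,0,0],[-0.007,0,0],[-0.007,0,0]], hand=[0.8,0.8,0.8,0.8,0.8,0.8,0.8,0.8,0.8,0.8])

```text
time: 19.6
eef_pos: [0.5374, -0.1739, 0.0743]
tool_rot: [3.142, 0.001, 1.635]
ft_force: [0.4, 0.2, 0.6]
width: 0.0082
grip_force: 0.0
```

Call:
move_arm(angular=[[0,0,0],[0,0,0],[0,0,0],[0,0,0],[0,0,0],[0,0,0],[0,0,0],[0,0,0],[0,0,0],[0,0,0]], xyz=[[-0.007,0,0],[-0.007,0,0],[-0.005,0,0],[-0.003,0,0],[0,0,0],[0,0,0],[0,0,-0.02],[0,0,-0.03],[0,0,-0.03],[0,0,-0.03]], hand=[0.8,0.8,0.8,0.8,0.8,0.8,0.8,0.8,0.8,0.8])

```text
time: 20.43
eef_pos: [0.5384, -0.194, 0.1851]
tool_rot: [-3.141, -0.001, 1.635]
ft_force: [0.7, 0.5, -0.6]
width: 0.0084
grip_force: 0.0
```

Run:
```python
from h import *
st()
for c in ["side","top","wrist"]:
    p=camera(c)
    for n in N[3:]:
      for r in tip_of(p,n)[:1]: w=world(p,r["point"]);print(c,n,round(r["confidence"],2),w.round(4),(plate(w)+[0,.207]).round(4))
cv2.imwrite("pics/w4.png",p["frame"])
```

```text
t 20.43 plateTCP [-0.0231 -0.1558] z 0.1851 rot [-3.141e+00 -1.000e-03  1.635e+00] ft [ 0.7  0.5 -0.6] w 0.0084
side round_center 0.54 [ 0.6021 -0.1979  0.0216] [0.0402 0.0429]
side square_center 0.5 [ 0.4785 -0.2098  0.0185] [-0.0839  0.0396]
side bar_center 0.61 [ 0.4797 -0.2058  0.0169] [-0.0824  0.0435]
side head_tube_center 0.68 [ 0.6716 -0.0946  0.0776] [0.1168 0.1411]
top round_center 0.79 [ 0.6027 -0.2001  0.0278] [0.0407 0.0406]
top bar_center 0.39 [ 0.5414 -0.1981  0.0244] [-0.0204  0.0469]
top head_tube_center 0.83 [ 0.6728 -0.0978  0.0797] [0.1177 0.1378]
wrist round_center 0.85 [ 0.5974 -0.1974  0.0204] [0.0356 0.0437]
wrist square_center 0.73 [ 0.4761 -0.2035  0.0195] [-0.0858  0.0461]
wrist bar_center 0.57 [ 0.535  -0.1953  0.02  ] [-0.0265  0.0501]
wrist head_tube_center 0.71 [ 0.6649 -0.0946  0.0734] [0.1101 0.1415]
```

View pics/w4.png

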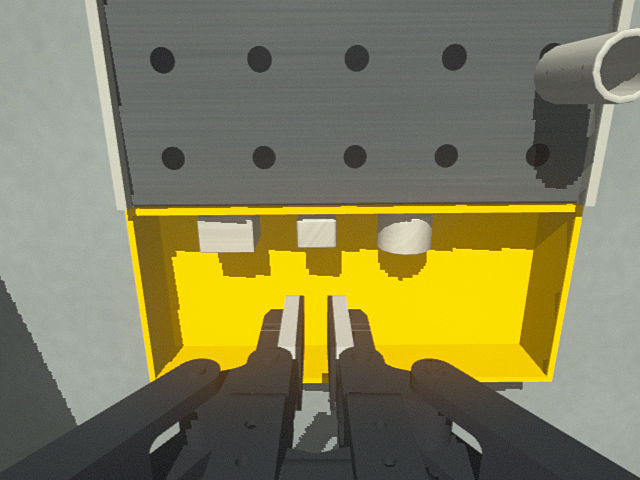

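All three offcuts lie in the scrap bin: square (228,235), bar (317,233) and round (405,237). The tall tube still stands at the right, and the gripper is clear of everything.

```bash
python3 -c "
from station import close_job
print(close_job())"
```

```text
the job is handed in; nothing more can be done
None
```

The job is handed in: all three offcuts were pushed into the scrap bin with nothing gripped or lifted, and the tall tube still stands where it was; no verdict came back.

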